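# Turn a culture dish upside down through the twisted chute

## Robot

A 6-joint arm with a two-finger parallel gripper is mounted at the origin on the work surface. World frame = base frame: x ahead of the robot, y to its left, z up, the work surface at z = 0. Lengths are in mm, angles in rad, forces in N, time in s.
With the tool pointing down it reaches from about 350 to 775 mm from the base axis. Payload 7.3 kg.
Tool frame: the origin (TCP) lies midway between the tips of the shut fingers; the grasp point (between the pads) lies 19 mm behind it; z points along the fingers, y is the line along which they close (so a half turn about z gives the same grasp; the last joint's range is limited). The gripper opens to 92 mm and grips with 3 to 60 N. Pads are 19 mm wide; open, the fingers measure 130 mm over their backs; the gripper's body (75 mm by 190 mm) begins 47 mm behind the grasp point.
Start: joints at [1.022, 0.342, 1.524, -0, 1.275, -0.146], TCP at [205.786, 483.008, 226.741] pointing down, gripper open.
Joint ranges: [-2.53, 2.53], [-0.77, 2.02], [0.04, 2.7], [-1, 4.14], [0.28, 2.66], [-3.11, 3.11]. Speed limits (rad/s): [2.57, 2.57, 3.14, 3.14, 3.14, 3.14].

## Interface

Orientations are given as [roll, pitch, yaw] about the fixed x, y, z axes, in that order (R = Rz(yaw) Ry(pitch) Rx(roll)).
In Python, from plant import bot gives the robot as it stands.
- The arm moves only by the tool jog_arm, never from a script. Its arguments are lists of equal length, an entry for each row: "dp": the shift along the tool's x, y, z in m, a list of three; "twist": the turn about the tool's z in degrees. A call has 1 to 10 rows; each row shifts and turns the commanded pose from where the row before left it, along the tool's axes as they then stand; what a row does not reach is not made up. A row lasts 1/8 s, in which the tool goes at most 62.5 mm and 10.7 degrees, less where a joint would pass 70% of its speed; a pose out of reach is approached as far as the arm can. A call is refused whole if a number of a shift passes 0.0625 or a number of a turn 10.7, either way. A call with a gripper value outside its range is refused whole. "jaw" is the finger opening in m, from 0 to 0.0918, set as the call begins (left out, the last holds). The fingers move at their own pace and stop on an object; the grip force is fixed at half the most. Time passes only in rows, so rows that do not move let the fingers close. It gives the time, the measured TCP pose, the force, the opening and the grip force at its end, in the units of the state.
- bot.get_obs(): the state, without advancing time (a new reading comes with each control period).
- bot.capture(name): name is "scene" or "top" or "wrist"; returns the picture (384x512x3 uint8, blue, green, red); there is no depth.
- bot.camera_params(name): a dict with "fx", "fy", "cx", "cy" (pixels), "R" (3x3) and "t" (3): a world point X has camera coordinates R X + t. Camera axes: x right, y down, z forward; pixel columns grow to the right and rows downward; lengths in mm; the calibration is good to about 2 mm. A picture is of the moment at which its call begins: read the wrist's pose just before it. camera_params takes no time and is no camera call; for the wrist camera it gives the pose at the moment of the call.
- bot.close_job(): hands the job in; it is judged then, once.
Trained networks look in the newest picture that a camera, given by its name, has taken for a name from the list of things; names that differ only in an ending like _2 or _b are one class to them, and where a whole thing is asked for, a point or a joint stands for the part that bears it (a point fixed in the world has none). Each returns a list of dicts, best first, with "confidence" (0 to 1); they miss things now and then, are a little off and sometimes report something else, mostly with a low value. They report only what shows in the picture. A call takes as long as a camera call. They do not tell look-alikes from the thing itself.
- bot.find_in(camera, label): "bbox" ([centre column, centre row, width, height] in pixels, round what is visible of it).
- bot.masks_of(camera, label): "pixels" (384x512 bool, what is visible of it) and "bbox" ([centre column, centre row, width, height] in pixels, round what is visible of it).
The state is a dict: "time": time; "joint_positions": joint angles; "dq": joint speeds; "tau": joint torques, N m; "tool_pos": TCP position; "tcp_rot": TCP orientation; "contact_force": force on the tool from outside, world axes, zero at the start; "moment": the same for the moment, N m; "grip_width": finger opening in mm; "finger_force": force on a finger pad.
Only numpy, scipy, OpenCV 4.12 (cv2) and the standard library are available. Lean on these libraries where they do the work, as an engineer would, in place of code of your own. Each camera call takes 0.05 s, during which the arm holds its last target. There are 200 camera calls.

## Task

The closed small culture dish has to go into the incubator upside down. Pick it up, let it drop lid up into the hopper at the top of the rod dish turner so that it slides down through the twisted slot, and have it lie flat, upside down, in the white catch tray at the bottom. Leave the large dish where it stands.

Things in the scene. Friction and masses are not known exactly. Their poses are not given: they have to be found in the camera images.
- dish_center (a point): Centre (half-way up) of the small closed culture dish: a round flat disc 50 mm across, 12 mm high, about 22 g, milky clear lid taped on, pale brown underside. It starts flat on the bench, lid up; z points out of the lid. Grip it across its diameter. Near it: a large dish (90 mm across) and a squat glass jar with steel cap (48 mm across, 50 mm tall); the three swap places.
- turner: Dish turner, fixed: a slot 24 x 56 mm of six bent steel rods, falling at 50 degrees and twisting half a turn, ending over an open white tray. Origin: at bench height below the middle of the slot, 148 mm up. x points level and downhill, from hopper to tray; z up. Tray: x 129 to 259, y -50 to 50 mm, floor 6 mm high, walls 30 mm. A dish let go in the hopper slides through in under 1 s.
- drop_point (a point): Where the small dish's centre should be when let go, level and lid up: 40 mm above the hopper's steel ramp (120 x 92 mm, sloping down at 42 degrees along turner x; turner frame x -114, y 0, z 294 mm). 16 mm lips run along its sides, so close the fingers along turner y, tips at most 6 mm below this point. 10 mm off to any side or 15 mm higher does no harm. Hopper's top edge: 307 mm up.
- big_dish_center (a point): Centre (half-way up) of the large closed culture dish, 90 mm in diameter and 16 mm high, lying flat on the bench; to be left where it is.
Things that resemble listed ones, but are neither listed nor needed, are in the scene too. What is shaped like the part that bears dish_center but green or purple is not meant.

How it is judged:
By the outcome, as a careful person would: the job done as asked, in the order asked, and still so for the second after the job is handed in, with the robot touching nothing.
It also fails if it takes over 40 s, if anything falls off the work surface, if the arm or the gripper's body presses on something with over 40 N, if the wrist force passes 120 N, or if a joint passes its speed limit or range.

## Working session

There is one attempt and no reset: what is moved stays moved. The work goes in short steps, Python scripts to look and compute and a tool call to move; the robot and the scene stay as the last step left them, time stands still between calls to the robot, and variables do not carry over. Pictures are saved under pics/ and viewed, at most 10 in all, crops included, and the job is handed in when it is done.

Besides the shell and the picture viewer there is one more tool, called after "Call:" by a JSON object that holds its "fn" and its "kwargs", one argument or row to a line. jog_arm: Moves the arm, as the interface text tells. Its arguments: {"type":"object","properties":{"dp":{"type":"array"},"twist":{"type":"array"},"jaw":{"type":"number"}},"required":["dp","twist"]}

```bash
mkdir -p pics
cat > h.py <<'E'
import numpy as np, cv2
from plant import bot
def ray(cam,u,v,z):
    p=bot.camera_params(cam);R=np.array(p["R"]);t=np.array(p["t"])
    d=R.T@np.array([(u-p["cx"])/p["fx"],(v-p["cy"])/p["fy"],1]);c=-R.T@t
    return c+d*(z-c[2])/d[2]
def proj(cam,X):
    p=bot.camera_params(cam);q=np.array(p["R"])@np.array(X)+np.array(p["t"])
    return p["fx"]*q[0]/q[2]+p["cx"],p["fy"]*q[1]/q[2]+p["cy"]
E
python3 - <<'E'
from h import *
o=bot.get_obs();print(o["time"],o["tool_pos"],o["tcp_rot"],o["grip_width"])
a=bot.capture("scene");b=bot.capture("top")
cv2.imwrite("pics/a.png",np.hstack([a,b])[:, :]if 0 else cv2.resize(a,(800,600)));cv2.imwrite("pics/b.png",cv2.resize(b,(800,600)))
for c in("scene","top"):
  for l in("dish_center","turner","big_dish_center"):
    for r in bot.find_in(c,l): print(c,l,np.round(r["bbox"]),r["confidence"],ray(c,r["bbox"][0],r["bbox"][1],6).round())
E
```

```text
0.0 [205.56584715 482.65012726 226.05751067] [-3.14010445e+00 -1.95220984e-04  2.73882139e+00] 91.47398544878645
scene dish_center [277. 161.  11.  12.] 0.68 [340. 188.   6.]
scene dish_center [283. 183.  14.  15.] 0.56 [424. 181.   6.]
scene dish_center [249. 182.  15.  13.] 0.55 [389.  82.   6.]
scene turner [183. 218.  59. 131.] 0.63 [ 454. -135.    6.]
scene big_dish_center [299. 234.  33.  33.] 0.6 [595. 175.   6.]
top dish_center [219. 276.  22.  25.] 0.85 [334. 188.   6.]
top dish_center [220. 238.  22.  18.] 0.64 [428. 185.   6.]
top dish_center [261. 253.  23.  16.] 0.61 [388.  82.   6.]
top turner [365. 207.  76. 215.] 0.62 [ 494. -182.    6.]
top big_dish_center [223. 170.  34.  32.] 0.76 [602. 173.   6.]
```

View pics/a.png

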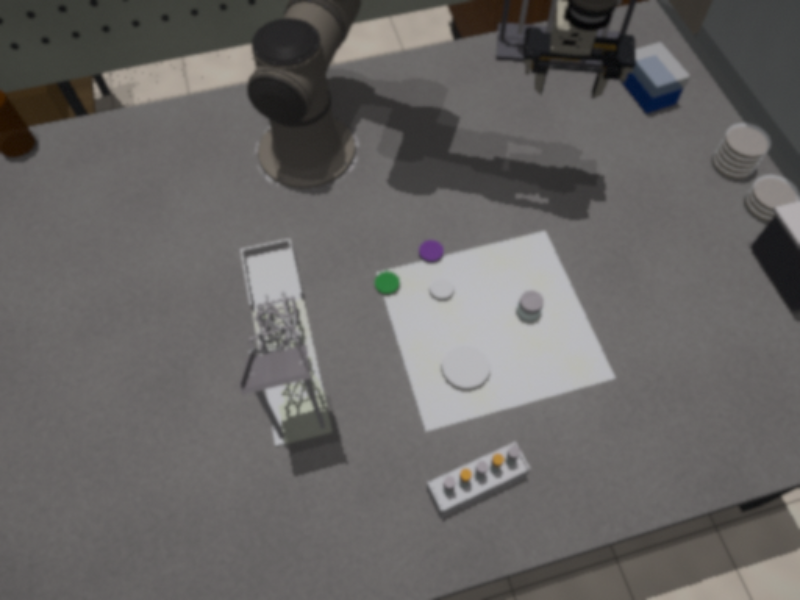

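View pics/b.png

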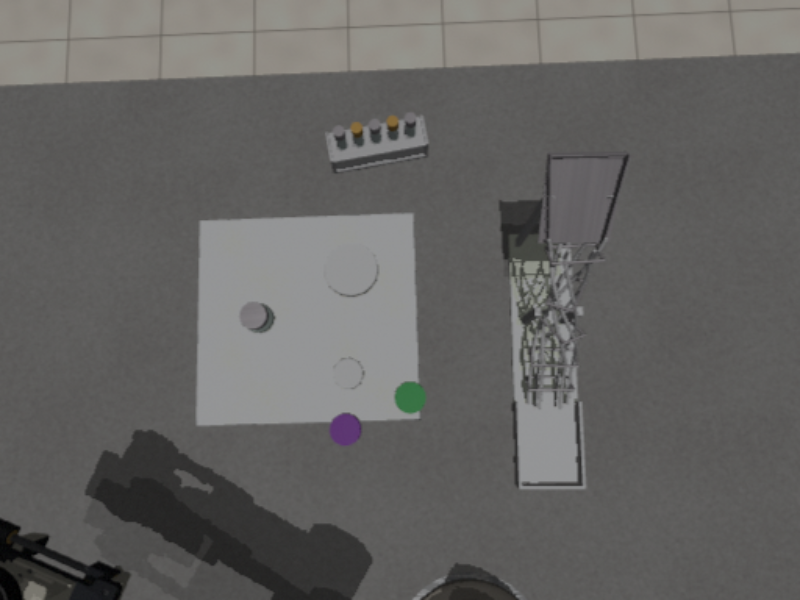

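The dish candidates in the 800-px top view are the clear disc at (348,373), the green one at (410,397) and the purple one at (345,429). The milky clear disc fits; the coloured ones are decoys. I'll confirm this in a crop and look at the turner's corners as well.

Run:
```python
from h import *
b=bot.capture("top")
c1=cv2.resize(b[90:320,315:415],None,fx=2.6,fy=2.6,interpolation=2)
c2=cv2.resize(b[200:290,180:280],(520,468),interpolation=2)
h=np.zeros((598,800,3),np.uint8);h[:,:260]=c1;h[:468,270:790]=c2
cv2.imwrite("pics/c.png",h)
p=bot.camera_params("top");print(p["fx"],-np.array(p["R"]).T@p["t"])
for r in bot.masks_of("top","dish_center"):
  m=np.argwhere(r["pixels"]).mean(0);print(r["confidence"],m,ray("top",m[1],m[0],9))
s=.64
for n,u,v,z in[("tray",516,402,30),("tray",582,402,30),("tray",585,488,30),("tray",519,488,30),("hop",548,155,300),("hop",627,155,300),("hoplow",541,242,220),("hoplow",601,242,220)]:
  print(n,ray("top",u*s,v*s,z).round())
```

```text
393.07992351785407 [392.90845868  67.91787516 996.51169935]
0.9 [274.40705128 220.51282051] [338.78764325 184.06832927   9.        ]
0.87 [253.57863501 261.75074184] [386.65868803  80.60361792   9.        ]
0.73 [238.52469136 221.91049383] [426.82906989 179.13592617   9.        ]
tray [373. -85.  30.]
tray [ 370. -186.   30.]
tray [ 242. -182.   30.]
tray [244. -82.  30.]
hop [665. -96. 300.]
hop [ 661. -188.  300.]
hoplow [579. -98. 220.]
hoplow [ 577. -175.  220.]
```

View pics/c.png

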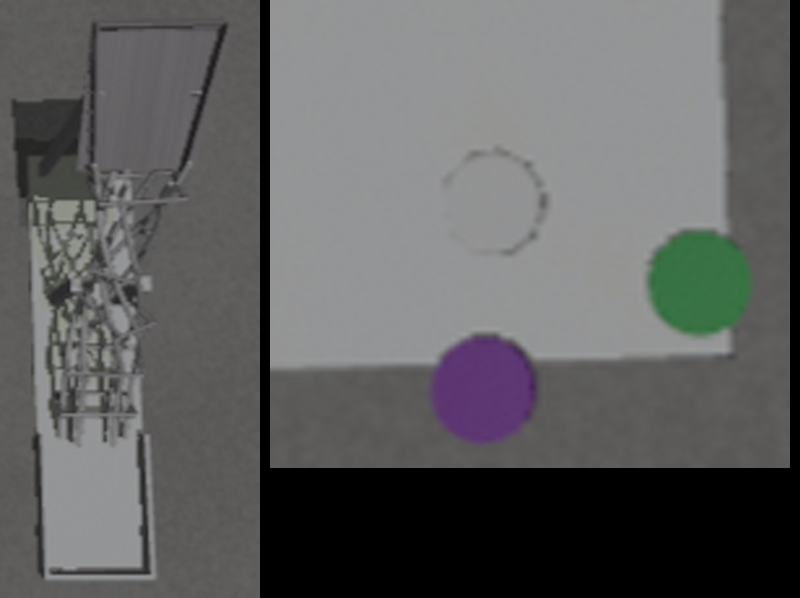

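The crop shows the clear disc with its faint ring at (496,202) in the crop, apart from the green and purple ones. The tray measures 130 x 100 mm and the hopper centre agrees with it, which gives a drop point of about (615,-141,294) and a turner yaw of about 178.5°. Next I'll turn the tool and move above the dish.

Call:
{"fn": "jog_arm", "kwargs": {
  "dp": [
    [0,0,0],
    [0,0,0],
    [-0.029,-0.037,0.01],
    [-0.029,-0.037,0.01],
    [-0.029,-0.037,0.01],
    [-0.029,-0.037,0.01],
    [-0.029,-0.037,0.01],
    [-0.029,-0.037,0.01],
    [-0.029,-0.037,0.01],
    [-0.026,-0.037,0.01]
  ],
  "twist": [-10.7,-10.7,0,0,0,0,0,0,0,0],
  "jaw": 0.075
}}

```text
time: 1.75
tool_pos: [427.0, 179.1, 146.6]
tcp_rot: [3.141, 0.001, 3.112]
contact_force: [1.0, 0.0, 0.1]
grip_width: 75.1
finger_force: 0.0
```

Call:
{"fn": "jog_arm", "kwargs": {
  "dp": [
    [0,0,0]
  ],
  "twist": [0]
}}

```text
time: 1.88
tool_pos: [427.1, 178.2, 146.1]
tcp_rot: [-3.141, -0.001, 3.108]
contact_force: [0.5, 0.8, 0.0]
grip_width: 74.6
finger_force: 0.0
```

Run:
```python
from h import *
o=bot.get_obs();print(o["time"],o["tool_pos"],o["tcp_rot"],o["grip_width"])
a=bot.capture("wrist");cv2.imwrite("pics/d.png",a)
for r in bot.masks_of("wrist","dish_center"):
  P=np.argwhere(r["pixels"]).astype(np.float32)[:,::-1]
  (u,v),rad=cv2.minEnclosingCircle(P);print(r["confidence"],r["bbox"],u,v,rad,ray("wrist",u,v,10),np.linalg.norm(ray("wrist",u+rad,v,10)-ray("wrist",u-rad,v,10)))
```

```text
1.875 [427.13062879 178.23992278 146.12847465] [-3.14106913e+00 -6.56321430e-04  3.10804612e+00] 74.55155655377362
0.97 [142.9, 136.4, 54.2, 56.7] 142.5751495361328 133.7803497314453 28.736446380615234 [383.35199697  81.83361497  10.        ] 52.79125779410925
0.77 [257.4, 76.6, 60.6, 63.4] 255.7291717529297 75.72090911865234 30.853330612182617 [336.12771109 187.16255015  10.        ] 53.82366219546336
0.68 [254.2, 173.6, 50.3, 53.9] 252.09091186523438 173.63636779785156 26.679244995117188 [424.31359166 181.21456878  10.        ] 50.90899349623287
```

View pics/d.png

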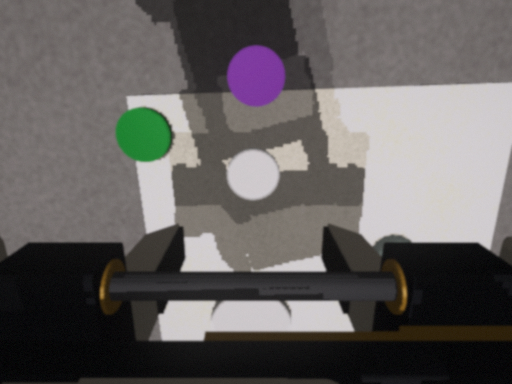

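The wrist view shows the clear dish at (253,175), which gives (424,181). That agrees with the top view to a few mm. I'll descend now.

Call:
{"fn": "jog_arm", "kwargs": {
  "dp": [
    [0.002,0.002,0.03],
    [0,0,0.03],
    [0,0,0.03],
    [0,0,0.03],
    [0,0,0.012],
    [0,0,0.005],
    [0,0,0],
    [0,0,0]
  ],
  "twist": [0,0,0,0,0,0,0,0]
}}

```text
time: 2.98
tool_pos: [424.6, 182.7, 10.6]
tcp_rot: [3.141, 0.002, 3.112]
contact_force: [-0.2, -0.9, -0.3]
grip_width: 75.4
finger_force: 0.0
```

Call:
{"fn": "jog_arm", "kwargs": {
  "dp": [
    [0,-0.001,0.004],
    [0,0,0.004],
    [0,0,0],
    [0,0,0]
  ],
  "twist": [0,0,0,0]
}}

```text
time: 3.48
tool_pos: [424.0, 181.5, 1.7]
tcp_rot: [3.142, -0.0, 3.112]
contact_force: [0.8, 0.0, 0.3]
grip_width: 74.9
finger_force: 0.0
```

Call:
{"fn": "jog_arm", "kwargs": {
  "dp": [
    [0,0,0],
    [0,0,0],
    [0,0,0],
    [0,0,0],
    [0,0,0],
    [0,0,0],
    [0,0,0],
    [0,0,0]
  ],
  "twist": [0,0,0,0,0,0,0,0],
  "jaw": 0.04
}}

```text
time: 4.47
tool_pos: [424.1, 181.5, 1.8]
tcp_rot: [3.141, 0.0, 3.112]
contact_force: [-0.4, 0.5, 0.8]
grip_width: 48.9
finger_force: 30.0
```

Call:
{"fn": "jog_arm", "kwargs": {
  "dp": [
    [0,0,-0.02],
    [0,0,-0.04],
    [0,0,-0.05],
    [0,0,-0.05],
    [0,0,-0.05],
    [0,0,-0.05],
    [0,0,-0.05],
    [0,0,-0.03],
    [0,0,-0.01],
    [0,0,0]
  ],
  "twist": [0,0,0,0,0,0,0,0,0,0]
}}

```text
time: 5.72
tool_pos: [423.9, 181.5, 351.1]
tcp_rot: [-3.142, -0.001, 3.112]
contact_force: [0.3, -1.0, -1.1]
grip_width: 49.0
finger_force: 30.0
```

Run:
```python
from h import *
o=bot.get_obs();print(o["time"],o["tool_pos"],o["tcp_rot"],o["grip_width"],o["finger_force"])
a=bot.capture("wrist");cv2.imwrite("pics/e.png",a)
d=np.array([615,-141,350])-o["tool_pos"]
y=o["tcp_rot"][2];x=np.array([np.cos(y),np.sin(y),0]);yy=np.array([np.sin(y),-np.cos(y),0])
print(d@x,d@yy,-d[2])
```

```text
5.725 [423.91302912 181.45551147 351.11430591] [-3.14153071e+00 -5.33559220e-04  3.11231465e+00] 49.0178077039227 29.999920427799225
-200.44458229619605 -316.723470470736 1.1143059101331687
```

View pics/e.png

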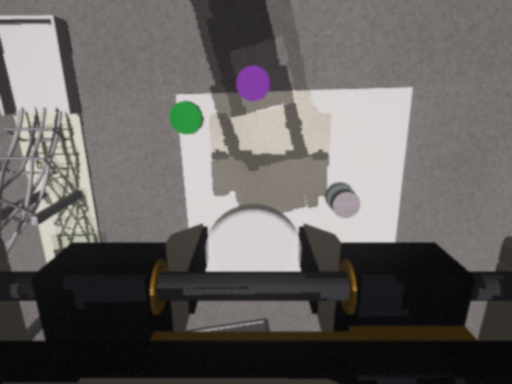

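The wrist view shows the dish held level between the fingers at (254,247). I'll move over the hopper.

Call:
{"fn": "jog_arm", "kwargs": {
  "dp": [
    [-0.02,-0.032,0],
    [-0.02,-0.032,0],
    [-0.02,-0.032,0],
    [-0.02,-0.032,0],
    [-0.02,-0.032,0],
    [-0.02,-0.032,0],
    [-0.02,-0.032,0],
    [-0.02,-0.032,0],
    [-0.02,-0.032,0],
    [-0.02,-0.029,0]
  ],
  "twist": [0,0,0,0,0,0,0,0,0,0]
}}

```text
time: 7.02
tool_pos: [614.8, -142.4, 349.3]
tcp_rot: [3.14, -0.004, 3.112]
contact_force: [0.5, -0.7, -0.6]
grip_width: 49.4
finger_force: 30.0
```

Call:
{"fn": "jog_arm", "kwargs": {
  "dp": [
    [0,0,0],
    [0,0,0]
  ],
  "twist": [0,0]
}}

```text
time: 7.28
tool_pos: [614.3, -140.8, 350.2]
tcp_rot: [3.14, -0.003, 3.112]
contact_force: [-0.8, 0.5, 0.4]
grip_width: 49.0
finger_force: 30.0
```

Run:
```python
from h import *
o=bot.get_obs();print(o["time"],o["tool_pos"],o["tcp_rot"],o["grip_width"],o["finger_force"])
z=o["tool_pos"][2]
a=bot.capture("wrist");b=bot.capture("scene")
h=np.zeros((384,800,3),np.uint8);h[:,:512]=a;h[:288,512:]=cv2.resize(b[120:300,130:310],(288,288));cv2.imwrite("pics/f.png",h)
print("front edge of dish",ray("wrist",254,205,z+8),"tcp px",proj("wrist",o["tool_pos"]))
```

```text
7.275 [ 614.25027012 -140.75251455  350.16370035] [ 3.14022921e+00 -2.67206585e-03  3.11235871e+00] 48.97911425286593 30.000084042549133
front edge of dish [ 590.82297276 -137.55751073  358.16370035] tcp px (np.float64(249.31174415659214), np.float64(239.83226342004173))
```

View pics/f.png

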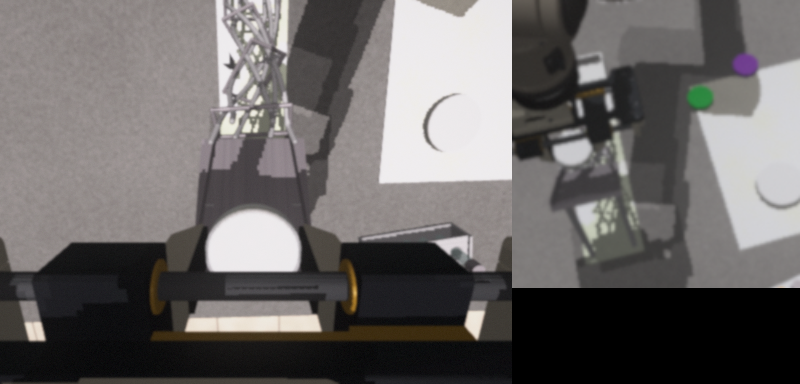

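The wrist view shows the dish at (254,250), centred over the ramp (its mid column is about 255). I'll lower it and release.

Call:
{"fn": "jog_arm", "kwargs": {
  "dp": [
    [0,0,0.015],
    [0,0,0.015],
    [0,0,0.015],
    [0,0,0.007],
    [0,0,0],
    [0,0,0],
    [0,0,0],
    [0,0,0]
  ],
  "twist": [0,0,0,0,0,0,0,0]
}}

```text
time: 8.38
tool_pos: [614.7, -141.3, 300.0]
tcp_rot: [-3.141, 0.001, 3.112]
contact_force: [0.3, -0.3, -0.3]
grip_width: 49.2
finger_force: 30.0
```

Call:
{"fn": "jog_arm", "kwargs": {
  "dp": [
    [0,0,0],
    [0,0,0],
    [0,0,0],
    [0,0,0],
    [0,0,0],
    [0,0,0],
    [0,0,0],
    [0,0,0],
    [0,0,0],
    [0,0,0]
  ],
  "twist": [0,0,0,0,0,0,0,0,0,0],
  "jaw": 0.075
}}

```text
time: 9.62
tool_pos: [614.7, -141.3, 299.7]
tcp_rot: [3.142, 0.0, 3.112]
contact_force: [0.3, -0.9, 0.3]
grip_width: 75.0
finger_force: 0.0
```

Call:
{"fn": "jog_arm", "kwargs": {
  "dp": [
    [0,0,-0.03],
    [0,0,-0.03],
    [0,0.04,-0.02],
    [0,0.05,0],
    [0,0.05,0],
    [0,0.05,0],
    [0,0.05,0],
    [0,0,0],
    [0,0,0]
  ],
  "twist": [0,0,0,0,0,0,0,0,0]
}}

```text
time: 10.75
tool_pos: [621.7, 98.4, 379.6]
tcp_rot: [-3.141, -0.0, 3.113]
contact_force: [0.6, -1.0, 0.1]
grip_width: 75.3
finger_force: 0.0
```

Run:
```python
from h import *
o=bot.get_obs();print(o["time"],o["tool_pos"],o["grip_width"],o["contact_force"])
b=bot.capture("top");a=bot.capture("scene")
h=np.zeros((600,800,3),np.uint8);h[:,:300]=cv2.resize(b[90:330,310:430],(300,600),interpolation=2);h[:500,300:]=cv2.resize(a[140:300,120:280],(500,500),interpolation=2)
cv2.imwrite("pics/g.png",h)
for r in bot.find_in("top","dish_center"): print(r["confidence"],r["bbox"],ray("top",*r["bbox"][:2],12))
for r in bot.find_in("top","big_dish_center"): print("big",r["bbox"])
```

```text
10.75 [621.69696242  98.37422184 379.62642426] 75.32270073204658 [ 0.64568265 -0.97098398  0.07195332]
0.63 [348.0, 267.3, 21.0, 22.6] [ 347.24021906 -129.68144837   12.        ]
big [347.1, 267.8, 22.1, 22.1]
```

View pics/g.png

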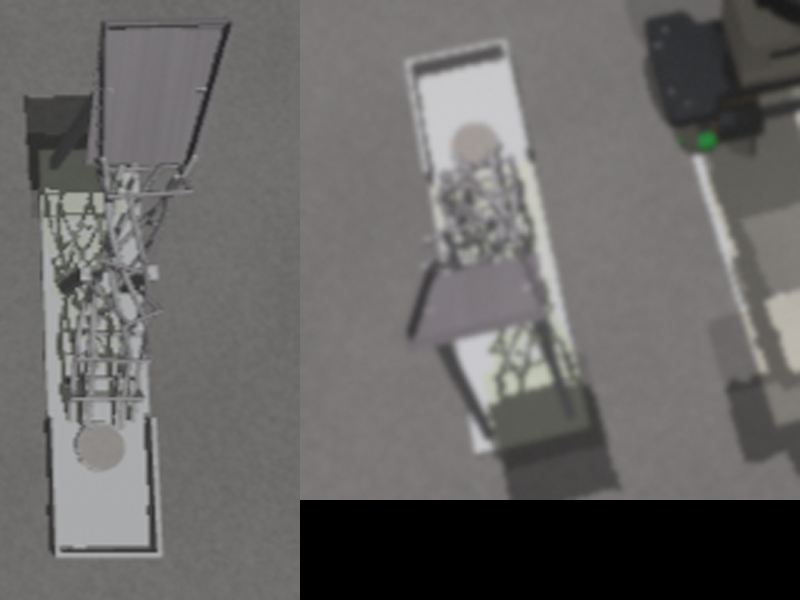

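Top view: the round disc lies brown side up in the tray at (99,446), at its uphill end by the rod tips. I'll check flatness by fitting the outline in both cameras to a level 50 mm circle at z = 18.

Run:
```python
from h import *
from scipy.optimize import least_squares
for c in("top","scene"):
  im=bot.capture(c).astype(int); 
  X=np.array([347,-130,18]);u,v=map(int,proj(c,X))
  s=im[...,2]-im[...,0]  # brownness
  print(c,s[v-2:v+3,u-2:u+3].mean())
  m=((s>s[v-2:v+3,u-2:u+3].mean()/2)).astype(np.uint8);n,l,st,ce=cv2.connectedComponentsWithStats(m[v-25:v+25,u-25:u+25].copy(),connectivity=4)
  k=l[25,25];print(st[k])
  cn=max(cv2.findContours((l==k).astype(np.uint8),0,1)[0],key=len)[:,0]+[u-25,v-25]
  P=np.array([ray(c,a,b,18)[:2] for a,b in cn]);print(cv2.minAreaRect(P.astype(np.float32)),cv2.fitEllipse(P.astype(np.float32)))
```

```text
top 6.04
[ 19  18  18  18 246]
((344.55059814453125, -133.13323974609375), (41.90058135986328, 39.86597442626953), 42.54366683959961) ((344.5534362792969, -133.79798889160156), (40.12599563598633, 41.108192443847656), 166.55589294433594)
scene 9.0
[ 18  21  14  13 131]
((346.2389221191406, -134.25112915039062), (40.52186584472656, 39.120872497558594), 36.64993667602539) ((347.0025634765625, -134.87164306640625), (38.03963851928711, 40.91997146606445), 90.12435150146484)
```

Call:
{"fn": "jog_arm", "kwargs": {
  "dp": [
    [0.027,0,0],
    [0.027,-0.03,0],
    [0.027,-0.03,0],
    [0.027,-0.03,0],
    [0.027,-0.03,0],
    [0.027,-0.03,0],
    [0.027,-0.03,0],
    [0.027,-0.03,0],
    [0,-0.025,0.03],
    [0,0,0.03]
  ],
  "twist": [0,0,0,0,0,0,0,0,0,0]
}}

```text
time: 12.3
tool_pos: [398.5, -131.8, 319.4]
tcp_rot: [-3.14, 0.002, 3.109]
contact_force: [0.9, 0.9, -0.3]
grip_width: 75.0
finger_force: 0.0
```

Call:
{"fn": "jog_arm", "kwargs": {
  "dp": [
    [0,0,0.04],
    [0,0,0.04],
    [0,0,0],
    [0,0,0]
  ],
  "twist": [0,0,0,0]
}}

```text
time: 12.8
tool_pos: [399.6, -130.5, 241.3]
tcp_rot: [-3.141, 0.002, 3.112]
contact_force: [0.6, 0.8, -0.0]
grip_width: 74.9
finger_force: 0.0
```

Run:
```python
from h import *
o=bot.get_obs();print(o["time"],o["tool_pos"])
a=bot.capture("wrist");print(proj("wrist",[347,-134,18]))
cv2.imwrite("pics/i.png",cv2.resize(a[0:280,80:430],(750,600),interpolation=2))
```

```text
12.8 [ 399.63812164 -130.50514222  241.27134913]
(np.float64(247.5136719452027), np.float64(111.3509186759361))
```

View pics/i.png

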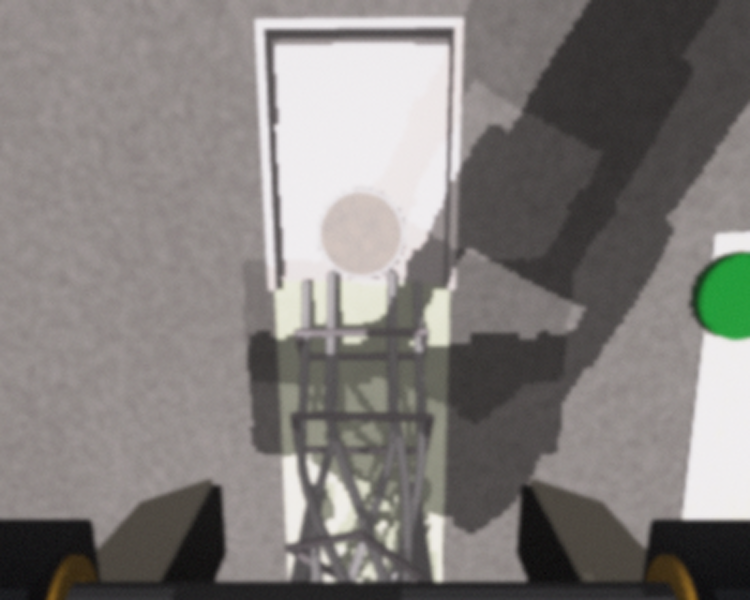

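The wrist view shows the dish brown side up, round and flat at (361,233), inside the tray and clear of the rod tips. The robot isn't touching anything, so I'll hand the job in.

```bash
python3 -c "
from plant import bot
print(bot.close_job())"
```

```text
the job is handed in; nothing more can be done
None
```

The small dish went through the turner and lies flat and upside down (brown side up) in the white catch tray; the large dish was never touched, and the job was handed in at about 13 s.

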